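# Park the water bottle in its desk holder

### The job

Push the tall water bottle across the desk with the fingertips, low on its body so that it slides without tipping, through the open front of the low wooden holder until it stands upright against the holder's back wall; then take the hand away. Slide it steadily rather than shoving it, do not lift it off the desk, and leave the mug, the glue stick and the paper-clip box where they are.

Things in the scene. Friction and masses are not known exactly. Their poses are not given: they have to be found in the camera images.
- bottle: clear water bottle with a blue label, standing loose on the desk; 349 mm tall, square with rounded corners, 86 mm over the flats, 106 over corners, 0.4 to 0.85 kg, too wide to grasp. Origin at the centre of its underside, z up along the bottle, x and y square to its flats. Pushed up to 45 mm above the desk it slides (under 7 N) and stops with the push; higher, it may tip. It starts turned up to 0.4 rad from square to the holder.
- holder: low U-shaped holder of light wood, fixed, no floor; sizes in mm: walls 35 high, 10 thick. Origin on the desk where the bottle's centre belongs; x points level from the open front into the holder, z up. Back wall's inner face at x = +50 (bottle home: centre at x = about 0 to +7). Side walls from x = -40 to +60, inner faces at y = -62 and +62.
- holder_mouth (a point): point on the desk in the middle of the holder's flared open front (sizes in mm), at x = -72 in the holder's frame (same axes); the flare is about 154 wide here and narrows to 124 at x = -40. The bottle starts 165 to 235 from the holder's origin on this side, at y = -30 to +45 in its frame.
- mug: green and white mug, 78 x 116 x 101 mm high, standing loose to the left of the holder as seen looking into it; origin at the centre of its underside. Leave alone.
- glue: yellow and red glue stick, 24 mm in diameter, 93 mm high, standing loose to the right of the holder as seen looking into it; origin at the centre of its underside. Leave alone.
- clips: dark grey paper-clip box, 45 x 45 x 59 mm high, loose to the right of the holder's back end as seen looking into it; origin at the centre of its underside. Leave alone.

How it is judged:
By the outcome, as a careful person would: the job done as asked, in the order asked, and still so for the second after the job is handed in, with the robot touching nothing.
It also fails if it takes over 56 s, if anything falls off the work surface, if the arm or the gripper's body presses on something with over 40 N, if the wrist force passes 120 N, or if a joint passes its speed limit or range.

### The arm

A 6-joint arm with a two-finger parallel gripper is mounted at the origin on the work surface; the furniture and walls round the work are solid. World frame = base frame: x ahead of the robot, y to its left, z up, the work surface at z = 0. Lengths are in m, angles in rad, forces in N, time in s.
With the tool pointing down it reaches from about 0.35 to 0.775 m from the base axis. Payload 7.3 kg.
Tool frame: the origin (TCP) lies at the very end of the fingers, on their centre line; the grasp point (between the pads) lies 19 mm behind it (robot.hold_point_z is the distance from the TCP to the grasp point, in m); z points along the fingers, y is the direction in which the jaws open and shut (so a half turn about z gives the same grasp; the last joint's range is limited). The gripper opens to 92 mm and grips with 3 to 60 N. Pads are 19 mm wide; open, the fingers measure 130 mm over their backs; the gripper's body (75 mm by 190 mm) begins 47 mm behind the grasp point.
Start: joints at [1.163, 0.342, 1.524, -0, 1.275, -0.146], TCP at [0.136, 0.507, 0.188] pointing down, gripper open.
Joint ranges: [-2.53, 2.53], [-0.77, 2.02], [0.04, 2.7], [-1, 4.14], [0.28, 2.66], [-3.11, 3.11]. Speed limits (rad/s): [2.57, 2.57, 3.14, 3.14, 3.14, 3.14].

### API

Orientations are given as [roll, pitch, yaw] about the fixed x, y, z axes, in that order (R = Rz(yaw) Ry(pitch) Rx(roll)).
In Python, from cell import monitor, viewer, robot gives the robot as it stands.
- The arm moves only by the tool move_arm, never from a script. Its argument "deltas" is a list of rows, each an object of numbers: "x", "y", "z": the shift along the tool's x, y, z in m; "wx", "wy", "wz": the turn, a rotation vector about the tool's x, y, z in degrees; "hand": the opening, from 0 (shut) to 1 (fully open). In form: [{"x": .., "y": .., "z": .., "wx": .., "wy": .., "wz": .., "hand": ..}, ...]. A call has 1 to 8 rows; each row is the pose to reach, as a shift and turn from the pose commanded when the call began, along the tool's axes at that moment; what a row does not reach only later rows make up. A row lasts 1/8 s, in which the tool goes at most 62.5 mm and 10.7 degrees, less where a joint would pass 70% of its speed; a pose out of reach is approached as far as the arm can. A call with a gripper value outside its range is refused whole. The fingers move at their own pace and stop on an object; "grip_force" is the grip in N (left out, the last holds). Time passes only in rows, so rows that repeat a pose let the fingers close. It gives the time, the measured TCP pose, the force and the opening at its end, in the units of the state.
- monitor.observe(): the state, without advancing time (a new reading comes with each control period).
- viewer.read_camera(name): name is "side" or "top"; returns the picture (384x512x3 uint8, red, green, blue); there is no depth.
- viewer.camera_params(name): a dict with "camera_matrix" (3x3 intrinsics, pixels), "R" (3x3) and "t" (3): a world point X has camera coordinates R X + t. Camera axes: x right, y down, z forward; pixel columns grow to the right and rows downward; lengths in m; the calibration is good to about 2 mm. A picture is of the moment at which its call begins. camera_params takes no time and is no camera call.
- robot.hand_in(): hands the job in, once; it reports no verdict.
The state is a dict: "time": time; "qpos": joint angles; "qvel": joint speeds; "joint_efforts": joint torques, N m; "tool_pos": TCP position; "tool_rot": TCP orientation; "contact_force": force on the tool from outside, world axes, zero at the start; "torque": the same for the moment, N m; "opening": finger opening in m.
Only numpy, scipy, OpenCV 4.12 (cv2) and the standard library are available. Lean on these libraries where they do the work, as an engineer would, in place of code of your own. Each camera call takes 0.05 s, during which the arm holds its last target. There are 200 camera calls.

## Working session

There is one attempt and no reset: what is moved stays moved. The work goes in short steps, Python scripts to look and compute and a tool call to move; the robot and the scene stay as the last step left them, time stands still between calls to the robot, and variables do not carry over. Pictures are saved under pics/ and viewed, about 8 in all and at most 12, crops included, and the job is handed in when it is done.

Besides the shell and the picture viewer there is one more tool, called after ">>>" by a JSON object that holds its "name" and its "arguments". move_arm: Moves the arm, as the interface text tells. Its arguments: {"type":"object","properties":{"deltas":{"type":"array","items":{"type":"object","properties":{"x":{"type":"number"},"y":{"type":"number"},"z":{"type":"number"},"wx":{"type":"number"},"wy":{"type":"number"},"wz":{"type":"number"},"hand":{"type":"number"}}}},"grip_force":{"type":"number"}},"required":["deltas"]}

```bash
mkdir -p pics
python3 - <<'E'
from cell import monitor, viewer, robot
import cv2
s=monitor.observe(); print(s)
for n in("side","top"):
    cv2.imwrite(f"pics/{n}0.png",cv2.cvtColor(viewer.read_camera(n),cv2.COLOR_RGB2BGR)); print(n,viewer.camera_params(n))
E
```

```text
{'time': 0.0, 'qpos': array([ 1.16301656e+00,  3.42760007e-01,  1.52499756e+00, -1.63601624e-05,
        1.27539669e+00, -1.46010482e-01]), 'qvel': array([ 6.92056942e-04,  7.43953026e-05,  1.68454916e-03,  4.39206662e-04,
        2.61216502e-04, -4.98909560e-04]), 'joint_efforts': array([-2.71343903e-03, -4.31224930e+01, -2.44216508e+01,  7.15126027e-02,
        5.58308023e-02, -1.36696153e-04]), 'tool_pos': array([0.13567011, 0.50669233, 0.18703245]), 'tool_rot': array([-3.14004540e+00, -2.11722734e-04,  2.87982798e+00]), 'contact_force': array([-0.37197546,  0.69386118, -0.05761918]), 'torque': array([-0.07153304,  0.00172283, -0.00637474]), 'opening': 0.09139001373402215}
side {'camera_matrix': array([[453.76488995,   0.        , 248.55717691],
       [  0.        , 453.76488995, 197.95611296],
       [  0.        ,   0.        ,   1.        ]]), 'R': array([[-0.88519632, -0.4651382 ,  0.00859835],
       [-0.37432822,  0.70115968, -0.60683894],
       [ 0.27623515, -0.5403902 , -0.79477832]]), 't': array([0.4603694 , 0.2029076 , 0.79205963])}
top {'camera_matrix': array([[495.78206916,   0.        , 252.25904039],
       [  0.        , 495.78206916, 192.84622142],
       [  0.        ,   0.        ,   1.        ]]), 'R': array([[ 0.01896497, -0.99979749,  0.00673045],
       [-0.98836457, -0.01976336, -0.15081409],
       [ 0.15091657, -0.00379195, -0.98853923]]), 't': array([0.03934374, 0.51695451, 1.05073595])}
```

View pics/top0.png

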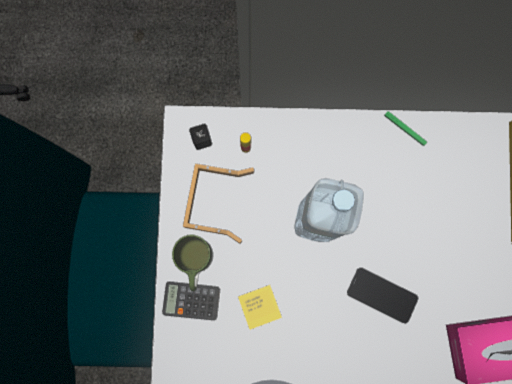

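View pics/side0.png

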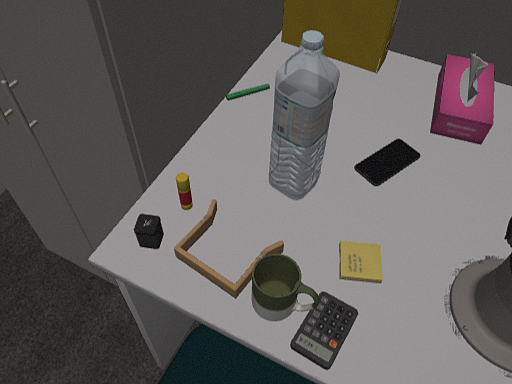

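The top view has +x up and +y left. The holder is at about (215,200), opening right, with the bottle at about (330,210), so the push goes roughly +y. I'll enlarge both views to measure.

Run:
```python
import cv2
a=cv2.imread("pics/top0.png")[110:260,175:375]; cv2.imwrite("pics/topc.png",cv2.resize(a,None,fx=4,fy=4,interpolation=cv2.INTER_CUBIC))
a=cv2.imread("pics/side0.png")[150:300,160:360]; cv2.imwrite("pics/sidec.png",cv2.convertScaleAbs(cv2.resize(a,None,fx=4,fy=4,interpolation=cv2.INTER_CUBIC),alpha=1.2))
```

```text
(no output)
```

View pics/topc.png

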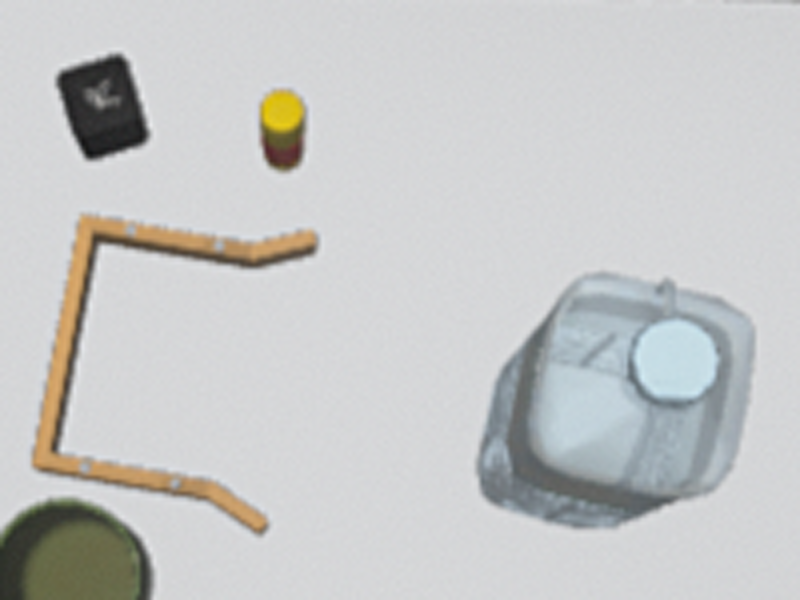

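View pics/sidec.png

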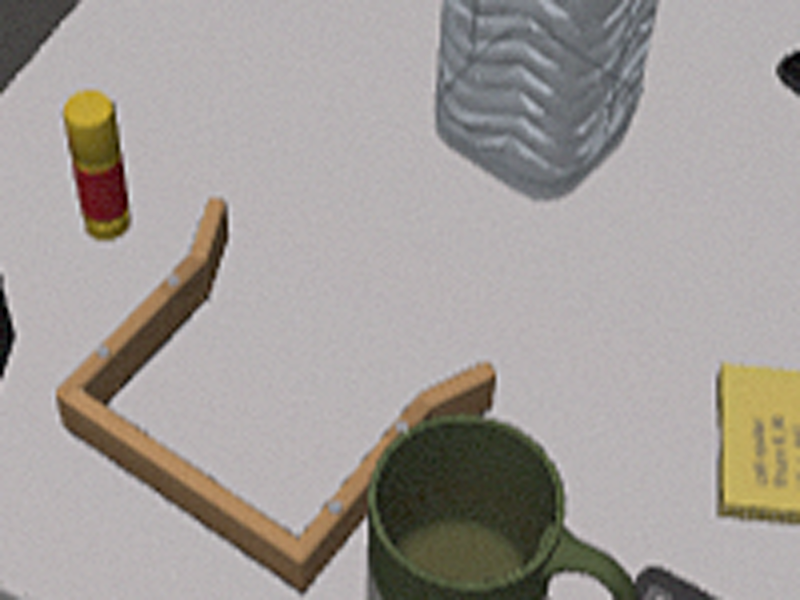

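```bash
cat > h.py <<'E'
import numpy as np
from cell import viewer
def w(n,u,v,z):
    p=viewer.camera_params(n);R,t=p["R"],p["t"];d=R.T@np.linalg.inv(p["camera_matrix"])@[u,v,1];c=-R.T@t
    return (c+d*(z-c[2])/d[2])[:2]
T=lambda x,y,z:w("top",x/4+175,y/4+110,z)
S=lambda x,y,z:w("side",x/4+160,y/4+150,z)
E
python3 - <<'E'
from h import *
np.set_printoptions(precision=4,suppress=True)
a,b=T(82,217,.035),T(37,463,.035); print("top back corners",a,b,np.linalg.norm(a-b))
c,d=S(62,392,.035),S(302,560,.035); print("side",c,d,np.linalg.norm(c-d))
print("flare tips",T(315,238,.035),T(263,527,.035))
y=(b-a)/np.linalg.norm(b-a); # toward robot (-x)
print("ang back wall",np.degrees(np.arctan2(*(a-b)[::-1])),np.degrees(np.arctan2(*(c-d)[::-1])))
for a_,b_ in((a,b),):
    e=(a_-b_)/np.linalg.norm(a_-b_); X=np.array([-e[1],e[0]]); o=(a_+b_)/2-.06*X; print("X",X,np.degrees(np.arctan2(X[1],X[0])),"origin",o)
cap=T(675,361,.349);cs=w("side",313,37,.349)
for k in(cap,cs): v=k-o; print("bottle",k,"in holder",v@X,v@-e)
print("base corners side",S(440,130,.003),S(550,197,.0),S(632,125,.003))
print("base top",T(482,485,.005),T(610,527,.0),T(500,510,0))
print("shoulder", [T(*p,.22) for p in((600,275),(740,305),(755,330),(735,455))])
print("mug",T(70,575,.101),"glue",T(283,110,.093),"clips",T(95,85,.059))
E
```

```text
top back corners [0.5785 0.1768] [0.4411 0.1964] 0.13878585710947824
side [0.5768 0.1789] [0.4402 0.2008] 0.13836655441966364
flare tips [0.5693 0.0471] [0.4087 0.0724]
ang back wall -8.104996991499858 -9.097636650777588
X [0.141 0.99 ] 81.89500300850014 origin [0.5014 0.1272]
bottle [ 0.4599 -0.0927] in holder -0.22357769494809046 0.010015535531039723
bottle [ 0.4605 -0.0911] in holder -0.22194597328263638 0.009690416737920645
base corners side [ 0.5029 -0.0651] [ 0.4338 -0.054 ] [ 0.4141 -0.1165]
base top [ 0.4361 -0.0493] [ 0.4143 -0.1218] [ 0.4227 -0.06  ]
shoulder [array([ 0.5174, -0.0831]), array([ 0.5047, -0.1474]), array([ 0.4932, -0.1541]), array([ 0.4356, -0.1442])]
mug [0.379  0.1687] glue [0.6265 0.0657] clips [0.6476 0.1696]
```

```bash
cat >> h.py <<'E'
from scipy.spatial.transform import Rotation as Ro
from cell import monitor
PSI=np.radians(81.5)
def plan(pos,tilt=None):
    "tool-frame shift and turn from the measured pose to pos, yaw PSI, fingertips leading by tilt deg"
    s=monitor.observe();R0=Ro.from_euler("xyz",s["tool_rot"])
    d=R0.inv().apply(np.array(pos)-s["tool_pos"])
    r=np.zeros(3)
    if tilt is not None: r=(R0.inv()*(Ro.from_euler("xyz",[np.pi,0,PSI])*Ro.from_euler("y",tilt,degrees=True))).as_rotvec(degrees=True)
    print("shift",d.round(4),"turn",r.round(2),"pos",s["tool_pos"].round(4),"F",s["contact_force"].round(2),"t",s["time"])
E
python3 -c "
from h import *
plan([.136,.507,.41],0);plan([.40,.30,.41],0);plan([.45,.0,.41],0)"
```

```text
shift [-2.000e-04  0.000e+00 -2.229e-01] turn [-7.00e-02  5.00e-02  8.35e+01] pos [0.1357 0.5067 0.1871] F [-0.58  0.14 -0.75] t 0.1
shift [-0.3087 -0.1316 -0.2227] turn [-7.00e-02  5.00e-02  8.35e+01] pos [0.1357 0.5067 0.1871] F [-0.58  0.14 -0.75] t 0.1
shift [-0.4347 -0.4084 -0.2224] turn [-7.00e-02  5.00e-02  8.35e+01] pos [0.1357 0.5067 0.1871] F [-0.58  0.14 -0.75] t 0.1
```

>>> {"name": "move_arm", "arguments": {"deltas": [{"z":-0.06,"wz":10,"hand":0.28},{"z":-0.12,"wz":20,"hand":0.28},{"z":-0.17,"wz":30,"hand":0.28},{"z":-0.22,"wz":40,"hand":0.28},{"x":-0.05,"y":-0.02,"z":-0.223,"wz":50,"hand":0.28},{"x":-0.1,"y":-0.04,"z":-0.223,"wz":60,"hand":0.28},{"x":-0.15,"y":-0.06,"z":-0.223,"wz":70,"hand":0.28},{"x":-0.2,"y":-0.08,"z":-0.223,"wz":80,"hand":0.28}]}}

```text
schema error: expected keys x, y, z, wx, wy, wz, hand
```

```bash
python3 -c "
from h import *
print(monitor.observe()['qpos'].round(2),monitor.observe()['opening'])
plan([.40,.30,.41],0);plan([.44,.0,.41],0);plan([.435,-.26,.41],0)"
```

```text
[ 1.16  0.34  1.52 -0.    1.28 -0.15] 0.09160876356518206
shift [-0.3087 -0.1316 -0.2227] turn [-7.00e-02  5.00e-02  8.35e+01] pos [0.1357 0.5067 0.1871] F [-0.58  0.14 -0.75] t 0.1
shift [-0.425  -0.411  -0.2224] turn [-7.00e-02  5.00e-02  8.35e+01] pos [0.1357 0.5067 0.1871] F [-0.58  0.14 -0.75] t 0.1
shift [-0.4875 -0.6635 -0.2221] turn [-7.00e-02  5.00e-02  8.35e+01] pos [0.1357 0.5067 0.1871] F [-0.58  0.14 -0.75] t 0.1
```

All keys are required in every row.

>>> {"name": "move_arm", "arguments": {"deltas": [{"x":0,"y":0,"z":-0.06,"wx":0,"wy":0,"wz":10,"hand":0.28},{"x":0,"y":0,"z":-0.12,"wx":0,"wy":0,"wz":20,"hand":0.28},{"x":0,"y":0,"z":-0.17,"wx":0,"wy":0,"wz":30,"hand":0.28},{"x":0,"y":0,"z":-0.22,"wx":0,"wy":0,"wz":40,"hand":0.28},{"x":-0.05,"y":-0.02,"z":-0.223,"wx":0,"wy":0,"wz":50,"hand":0.28},{"x":-0.1,"y":-0.04,"z":-0.223,"wx":0,"wy":0,"wz":60,"hand":0.28},{"x":-0.15,"y":-0.06,"z":-0.223,"wx":0,"wy":0,"wz":70,"hand":0.28},{"x":-0.2,"y":-0.08,"z":-0.223,"wx":0,"wy":0,"wz":80,"hand":0.28}]}}

```text
time: 1.1
tool_pos: [0.3094, 0.3769, 0.4104]
tool_rot: [-3.141, 0.0, 1.478]
contact_force: [-0.7, -0.0, -0.7]
opening: 0.026
```

```bash
python3 -c "
from h import *
print(monitor.observe()['qpos'].round(2),monitor.observe()['opening'])
plan([.40,.30,.41],0);plan([.44,.0,.41],0);plan([.435,-.26,.41],0)"
```

```text
[0.73 0.2  1.12 0.   1.82 0.82] 0.025989013091922565
shift [-0.0681  0.0973  0.0004] turn [-0.02  0.02  3.19] pos [0.3094 0.3769 0.4104] F [-0.72 -0.05 -0.68] t 1.1
shift [-0.3631  0.165   0.0005] turn [-0.02  0.02  3.19] pos [0.3094 0.3769 0.4104] F [-0.72 -0.05 -0.68] t 1.1
shift [-6.225e-01  1.841e-01  6.000e-04] turn [-0.02  0.02  3.19] pos [0.3094 0.3769 0.4104] F [-0.72 -0.05 -0.68] t 1.1
```

>>> {"name": "move_arm", "arguments": {"deltas": [{"x":-0.04,"y":0.04,"z":0,"wx":0,"wy":0,"wz":3.2,"hand":0.28},{"x":-0.08,"y":0.08,"z":0,"wx":0,"wy":0,"wz":3.2,"hand":0.28},{"x":-0.13,"y":0.11,"z":0,"wx":0,"wy":0,"wz":3.2,"hand":0.28},{"x":-0.18,"y":0.13,"z":0,"wx":0,"wy":0,"wz":3.2,"hand":0.28},{"x":-0.23,"y":0.14,"z":0,"wx":0,"wy":0,"wz":3.2,"hand":0.28},{"x":-0.28,"y":0.15,"z":0,"wx":0,"wy":0,"wz":3.2,"hand":0.28},{"x":-0.33,"y":0.16,"z":0,"wx":0,"wy":0,"wz":3.2,"hand":0.28},{"x":-0.38,"y":0.165,"z":0,"wx":0,"wy":0,"wz":3.2,"hand":0.28}]}}

```text
time: 2.1
tool_pos: [0.4395, -0.0165, 0.4103]
tool_rot: [-3.141, -0.0, 1.428]
contact_force: [1.3, 0.1, -0.4]
opening: 0.0253
```

```bash
python3 -c "
from h import *
print(monitor.observe()['qpos'].round(2))
plan([.435,-.26,.41],0);plan([.435,-.26,.2],35)"
```

```text
[-0.21  0.11  1.24  0.    1.8  -0.07]
shift [-2.416e-01  3.030e-02  2.000e-04] turn [-0.05 -0.01  0.29] pos [ 0.4395 -0.0165  0.4103] F [ 1.26  0.12 -0.44] t 2.1
shift [-0.2417  0.0305  0.2102] turn [-0.13 34.99  0.27] pos [ 0.4395 -0.0165  0.4103] F [ 1.26  0.12 -0.44] t 2.1
```

>>> {"name": "move_arm", "arguments": {"deltas": [{"x":-0.05,"y":0.006,"z":0,"wx":0,"wy":0,"wz":0.3,"hand":0.28},{"x":-0.1,"y":0.012,"z":0,"wx":0,"wy":0,"wz":0.3,"hand":0.28},{"x":-0.15,"y":0.018,"z":0,"wx":0,"wy":0,"wz":0.3,"hand":0.28},{"x":-0.2,"y":0.024,"z":0,"wx":0,"wy":0,"wz":0.3,"hand":0.28},{"x":-0.24,"y":0.03,"z":0,"wx":0,"wy":9,"wz":0.3,"hand":0.28},{"x":-0.24,"y":0.03,"z":0,"wx":0,"wy":18,"wz":0.3,"hand":0.28},{"x":-0.24,"y":0.03,"z":0,"wx":0,"wy":27,"wz":0.3,"hand":0.28},{"x":-0.24,"y":0.03,"z":0,"wx":0,"wy":35,"wz":0.3,"hand":0.28}]}}

```text
time: 3.1
tool_pos: [0.4348, -0.2575, 0.4104]
tool_rot: [-3.14, -0.616, 1.42]
contact_force: [0.1, 0.1, -0.7]
opening: 0.0255
```

```bash
python3 -c "
from h import *
print(monitor.observe()['qpos'].round(2),monitor.observe()['tool_rot'])
plan([.435,-.26,.06],35);plan([.4435,-.205,.02],35)"
```

```text
[-0.98  0.47  0.91  0.5   2.18 -0.62] [-3.13951964 -0.6160476   1.42044091]
shift [-0.2045  0.0011  0.2846] turn [-0.05 -0.3  -0.09] pos [ 0.4348 -0.2575  0.4104] F [ 0.05  0.07 -0.69] t 3.1
shift [-0.1822  0.0014  0.3494] turn [-0.05 -0.3  -0.09] pos [ 0.4348 -0.2575  0.4104] F [ 0.05  0.07 -0.69] t 3.1
```

>>> {"name": "move_arm", "arguments": {"deltas": [{"x":-0.03,"y":0,"z":0.041,"wx":0,"wy":0,"wz":0,"hand":0.28},{"x":-0.06,"y":0,"z":0.082,"wx":0,"wy":0,"wz":0,"hand":0.28},{"x":-0.09,"y":0,"z":0.124,"wx":0,"wy":0,"wz":0,"hand":0.28},{"x":-0.12,"y":0,"z":0.166,"wx":0,"wy":0,"wz":0,"hand":0.28},{"x":-0.15,"y":0,"z":0.208,"wx":0,"wy":0,"wz":0,"hand":0.28},{"x":-0.175,"y":0.001,"z":0.245,"wx":0,"wy":0,"wz":0,"hand":0.28},{"x":-0.195,"y":0.001,"z":0.27,"wx":0,"wy":0,"wz":0,"hand":0.28},{"x":-0.205,"y":0.001,"z":0.285,"wx":0,"wy":0,"wz":0,"hand":0.28}]}}

```text
time: 4.1
tool_pos: [0.4343, -0.2605, 0.0579]
tool_rot: [-3.137, -0.613, 1.42]
contact_force: [-0.5, -0.3, 0.7]
opening: 0.0259
```

```bash
python3 -c "
from h import *
print(monitor.observe()['qpos'].round(2),monitor.observe()['tool_rot'])
plan([.4435,-.205,.02],35)
import cv2
cv2.imwrite('pics/side1.png',cv2.cvtColor(viewer.read_camera('side'),cv2.COLOR_RGB2BGR))"
```

```text
[-0.98  0.71  1.48  0.4   1.44 -0.98] [-3.13726626 -0.61292844  1.42016201]
shift [0.0242 0.001  0.0634] turn [-0.17 -0.12 -0.11] pos [ 0.4343 -0.2605  0.0579] F [-0.51 -0.35  0.68] t 4.1
```

View pics/side1.png

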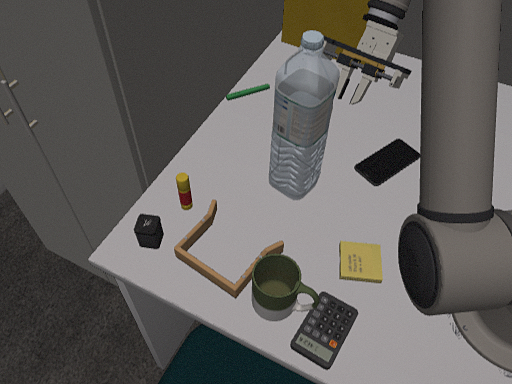

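The side view shows the gripper behind the bottle at about (355,90). The bottle, holder and other objects haven't moved. Next I lower the hand and close in.

>>> {"name": "move_arm", "arguments": {"deltas": [{"x":0.006,"y":0,"z":0.016,"wx":0,"wy":0,"wz":0,"hand":0.28},{"x":0.012,"y":0,"z":0.032,"wx":0,"wy":0,"wz":0,"hand":0.28},{"x":0.018,"y":0,"z":0.048,"wx":0,"wy":0,"wz":0,"hand":0.28},{"x":0.024,"y":0,"z":0.063,"wx":0,"wy":0,"wz":0,"hand":0.28},{"x":0.024,"y":0.001,"z":0.063,"wx":0,"wy":0,"wz":0,"hand":0.28}]}}

```text
time: 4.78
tool_pos: [0.4438, -0.2045, 0.0215]
tool_rot: [-3.138, -0.612, 1.422]
contact_force: [-0.2, -0.5, 0.1]
opening: 0.0257
```

```bash
python3 -c "
from h import *
plan([.4515,-.148,.02],35);plan([.494,.075,.02],35)
"
```

```text
shift [ 0.0458 -0.0006  0.034 ] turn [-0.18 -0.08 -0.01] pos [ 0.4438 -0.2045  0.0215] F [-0.21 -0.48  0.14] t 4.775
shift [0.2314 0.0088 0.1643] turn [-0.18 -0.08 -0.01] pos [ 0.4438 -0.2045  0.0215] F [-0.21 -0.48  0.14] t 4.775
```

>>> {"name": "move_arm", "arguments": {"deltas": [{"x":0.0082,"y":0,"z":0.0057,"wx":0,"wy":0,"wz":0,"hand":0.28},{"x":0.0164,"y":0,"z":0.0115,"wx":0,"wy":0,"wz":0,"hand":0.28},{"x":0.0246,"y":0,"z":0.0172,"wx":0,"wy":0,"wz":0,"hand":0.28},{"x":0.0311,"y":0,"z":0.0218,"wx":0,"wy":0,"wz":0,"hand":0.28},{"x":0.036,"y":0,"z":0.0252,"wx":0,"wy":0,"wz":0,"hand":0.28},{"x":0.0401,"y":0,"z":0.0281,"wx":0,"wy":0,"wz":0,"hand":0.28},{"x":0.0434,"y":0,"z":0.0304,"wx":0,"wy":0,"wz":0,"hand":0.28},{"x":0.0467,"y":0,"z":0.0327,"wx":0,"wy":0,"wz":0,"hand":0.28}]}}

```text
time: 5.78
tool_pos: [0.4525, -0.1496, 0.0218]
tool_rot: [-3.14, -0.611, 1.422]
contact_force: [0.8, -0.4, 0.2]
opening: 0.0259
```

>>> {"name": "move_arm", "arguments": {"deltas": [{"x":0.0033,"y":0,"z":0.0023,"wx":0,"wy":0,"wz":0,"hand":0.28},{"x":0.0066,"y":0,"z":0.0046,"wx":0,"wy":0,"wz":0,"hand":0.28},{"x":0.0098,"y":0,"z":0.0069,"wx":0,"wy":0,"wz":0,"hand":0.28},{"x":0.0131,"y":0.0005,"z":0.0092,"wx":0,"wy":0,"wz":0,"hand":0.28},{"x":0.0164,"y":0.0005,"z":0.0115,"wx":0,"wy":0,"wz":0,"hand":0.28},{"x":0.0197,"y":0.001,"z":0.0138,"wx":0,"wy":0,"wz":0,"hand":0.28},{"x":0.0229,"y":0.001,"z":0.0161,"wx":0,"wy":0,"wz":0,"hand":0.28},{"x":0.0262,"y":0.001,"z":0.0184,"wx":0,"wy":0,"wz":0,"hand":0.28}]}}

```text
time: 6.78
tool_pos: [0.4586, -0.1187, 0.0217]
tool_rot: [-3.141, -0.609, 1.422]
contact_force: [0.3, -3.2, 0.6]
opening: 0.0259
```

```bash
python3 -c "
from h import *
plan([.494,.0785,.02],35)
import cv2
a=cv2.cvtColor(viewer.read_camera('top'),cv2.COLOR_RGB2BGR)[110:260,175:375]
cv2.imwrite('pics/top2.png',cv2.resize(a,None,fx=4,fy=4,interpolation=cv2.INTER_CUBIC))"
```

```text
shift [0.1633 0.0058 0.116 ] turn [-0.01  0.08 -0.02] pos [ 0.4586 -0.1187  0.0217] F [ 0.26 -3.25  0.6 ] t 6.775
```

View pics/top2.png

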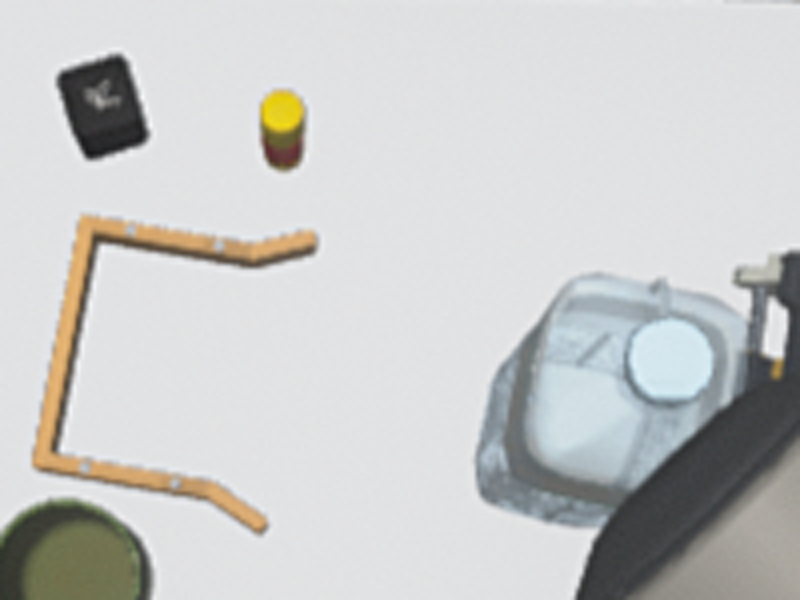

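Contact is only just starting: the cap moved from (675,361) to (669,361), about 2 mm, at 3 N. The TCP is further forward than I expected, so I'll check from the side.

```bash
python3 -c "
from h import *
import cv2
p=viewer.camera_params('side');s=monitor.observe()
a=cv2.cvtColor(viewer.read_camera('side'),cv2.COLOR_RGB2BGR)
c=p['camera_matrix']@(p['R']@s['tool_pos']+p['t']);print(c[:2]/c[2])
cv2.imwrite('pics/side2.png',cv2.resize(a[30:210,230:430],None,fx=3.3,fy=3.3,interpolation=cv2.INTER_CUBIC))"
```

```text
[300.0816042  167.43951781]
```

View pics/side2.png

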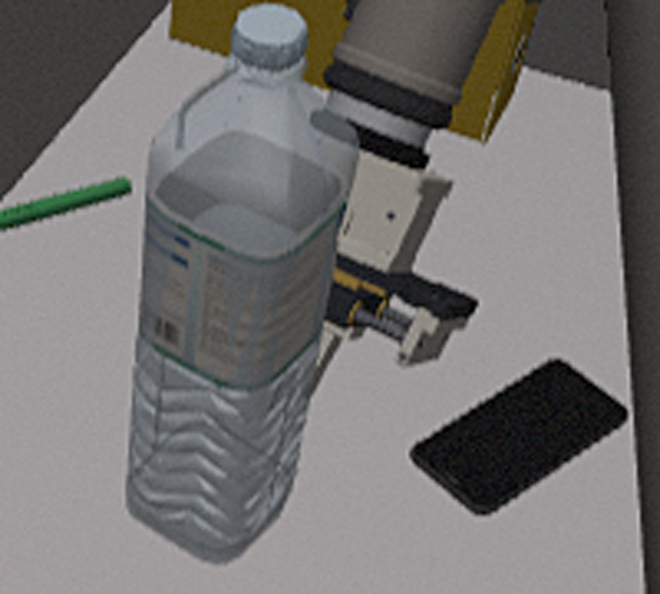

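```bash
python3 -c "
from h import *
import cv2
p=viewer.camera_params('side')
R=Ro.from_euler('xyz',[-3.137,-.613,1.42]);q=np.array([.4343,-.2605,.0579])
for d in([0,0,0],[0,.022,0],[0,-.022,0],[0,0,-.066],[.0375,0,-.066]):
  c=p['camera_matrix']@(p['R']@(q+R.apply(d))+p['t']);print(d,((c[:2]/c[2])-[310,20])*6)
a=cv2.imread('pics/side1.png')[20:120,310:430]
cv2.imwrite('pics/side1c.png',cv2.resize(a,None,fx=6,fy=6,interpolation=cv2.INTER_CUBIC))
for u,v in((311,39),):print(w('side',u,v,.349))
print(w('side',298,199.7,0),w('side',268.8,184.5,.003),w('side',318,178.5,.003),T(669,361,.349))"
```

```text
[0, 0, 0] [165.68882784 587.86463988]
[0, 0.022, 0] [113.93185771 563.73706687]
[0, -0.022, 0] [218.2572802  612.37050197]
[0, 0, -0.066] [241.76196653 417.93568311]
[0.0375, 0, -0.066] [210.92468513 414.34109087]
[ 0.46110995 -0.08484779]
[ 0.43238362 -0.05339766] [ 0.50271833 -0.05902607] [ 0.41704824 -0.12356052] [ 0.45987647 -0.09036415]
```

View pics/side1c.png

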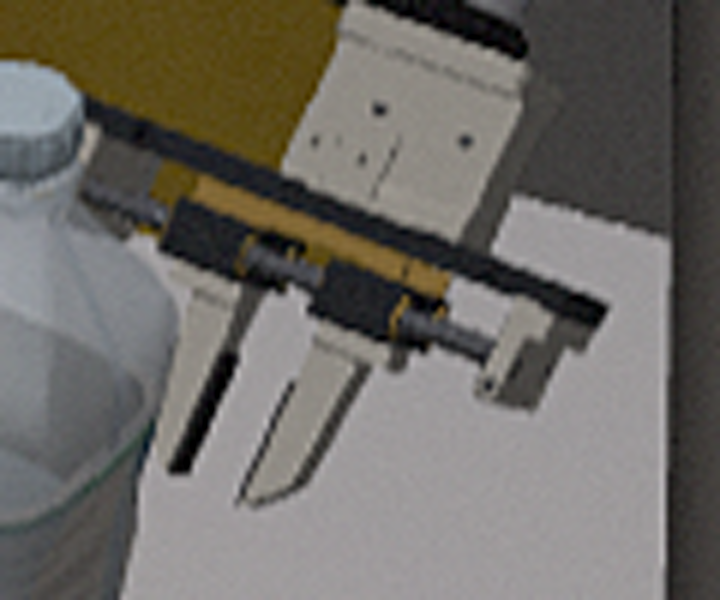

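The crop of the earlier picture shows the fingertips at about (180,470) and (255,500). The reported TCP projects to about (166,588), so the real tips sit about 39 mm short of it along the tool axis. That also explains the late contact. It means the tips are touching at about 55 mm height, which is too high. I'll back off, lower, and check.

>>> {"name": "move_arm", "arguments": {"deltas": [{"x":-0.0082,"y":0,"z":-0.0057,"wx":0,"wy":0,"wz":0,"hand":0.28},{"x":-0.0164,"y":0,"z":-0.0115,"wx":0,"wy":0,"wz":0,"hand":0.28},{"x":-0.0246,"y":0,"z":-0.0172,"wx":0,"wy":0,"wz":0,"hand":0.28},{"x":-0.0275,"y":0,"z":-0.0131,"wx":0,"wy":0,"wz":0,"hand":0.28},{"x":-0.0303,"y":0,"z":-0.009,"wx":0,"wy":0,"wz":0,"hand":0.28},{"x":-0.0332,"y":0,"z":-0.005,"wx":0,"wy":0,"wz":0,"hand":0.28},{"x":-0.0332,"y":0,"z":-0.005,"wx":0,"wy":0,"wz":0,"hand":0.28}]}}

```text
time: 7.75
tool_pos: [0.4534, -0.1474, 0.0064]
tool_rot: [-3.139, -0.612, 1.421]
contact_force: [-0.9, 0.7, -0.2]
opening: 0.0255
```

>>> {"name": "move_arm", "arguments": {"deltas": [{"x":-0.0011,"y":0,"z":0.0016,"wx":0,"wy":0,"wz":0,"hand":0.28},{"x":-0.0023,"y":0,"z":0.0033,"wx":0,"wy":0,"wz":0,"hand":0.28},{"x":-0.0034,"y":0,"z":0.0049,"wx":0,"wy":0,"wz":0,"hand":0.28},{"x":-0.0046,"y":0,"z":0.0066,"wx":0,"wy":0,"wz":0,"hand":0.28}]}}

```text
time: 8.25
tool_pos: [0.4537, -0.1479, -0.0013]
tool_rot: [-3.14, -0.611, 1.422]
contact_force: [0.2, 0.1, -1.3]
opening: 0.0258
```

>>> {"name": "move_arm", "arguments": {"deltas": [{"x":-0.0011,"y":0,"z":0.0016,"wx":0,"wy":0,"wz":0,"hand":0.28},{"x":-0.0023,"y":0,"z":0.0033,"wx":0,"wy":0,"wz":0,"hand":0.28},{"x":-0.0034,"y":0,"z":0.0049,"wx":0,"wy":0,"wz":0,"hand":0.28},{"x":-0.0046,"y":0,"z":0.0066,"wx":0,"wy":0,"wz":0,"hand":0.28},{"x":-0.0057,"y":0,"z":0.0082,"wx":0,"wy":0,"wz":0,"hand":0.28}]}}

```text
time: 8.88
tool_pos: [0.4537, -0.1478, -0.0114]
tool_rot: [-3.14, -0.611, 1.422]
contact_force: [0.1, -0.2, 0.0]
opening: 0.0256
```

```bash
python3 -c "
from h import *
import cv2
plan([.494,.0785,-.012],35)
a=cv2.cvtColor(viewer.read_camera('side'),cv2.COLOR_RGB2BGR)
cv2.imwrite('pics/side3.png',cv2.resize(a[100:220,250:410],None,fx=5,fy=5,interpolation=cv2.INTER_CUBIC))"
```

```text
shift [0.1879 0.0065 0.1323] turn [-0.08 -0.01 -0.03] pos [ 0.4537 -0.1478 -0.0114] F [ 0.09 -0.18  0.02] t 8.875
```

View pics/side3.png

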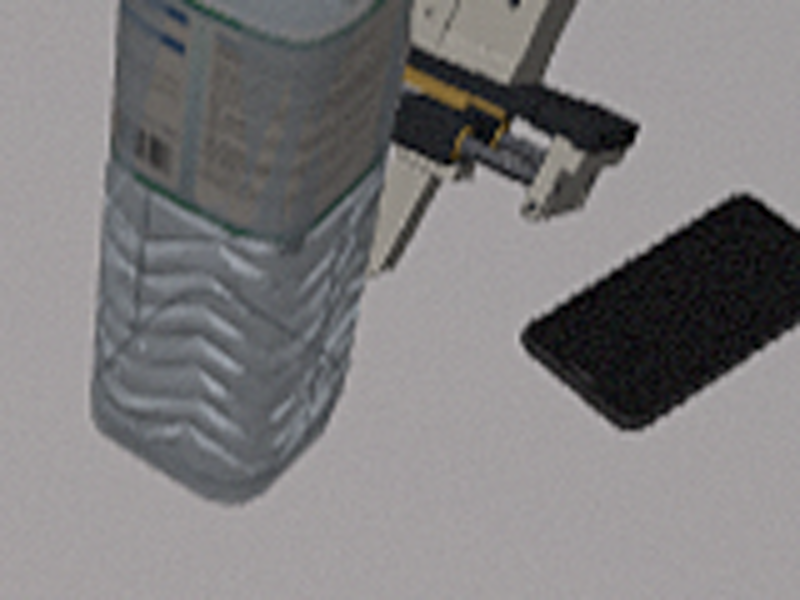

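>>> {"name": "move_arm", "arguments": {"deltas": [{"x":0.0049,"y":0,"z":0.0034,"wx":0,"wy":0,"wz":0,"hand":0.28},{"x":0.0098,"y":0,"z":0.0069,"wx":0,"wy":0,"wz":0,"hand":0.28},{"x":0.0147,"y":0,"z":0.0103,"wx":0,"wy":0,"wz":0,"hand":0.28},{"x":0.0188,"y":0,"z":0.0132,"wx":0,"wy":0,"wz":0,"hand":0.28},{"x":0.0221,"y":0,"z":0.0155,"wx":0,"wy":0,"wz":0,"hand":0.28},{"x":0.0254,"y":0,"z":0.0178,"wx":0,"wy":0,"wz":0,"hand":0.28},{"x":0.0287,"y":0,"z":0.0201,"wx":0,"wy":0,"wz":0,"hand":0.28},{"x":0.032,"y":0.0005,"z":0.0224,"wx":0,"wy":0,"wz":0,"hand":0.28}]}}

```text
time: 9.93
tool_pos: [0.4602, -0.1096, -0.0112]
tool_rot: [-3.141, -0.61, 1.422]
contact_force: [0.6, -3.3, 0.8]
opening: 0.0259
```

>>> {"name": "move_arm", "arguments": {"deltas": [{"x":0.0033,"y":0,"z":0.0023,"wx":0,"wy":0,"wz":0,"hand":0.28},{"x":0.0066,"y":0,"z":0.0046,"wx":0,"wy":0,"wz":0,"hand":0.28},{"x":0.0098,"y":0,"z":0.0069,"wx":0,"wy":0,"wz":0,"hand":0.28},{"x":0.0131,"y":0.0005,"z":0.0092,"wx":0,"wy":0,"wz":0,"hand":0.28},{"x":0.0164,"y":0.0005,"z":0.0115,"wx":0,"wy":0,"wz":0,"hand":0.28},{"x":0.0197,"y":0.001,"z":0.0138,"wx":0,"wy":0,"wz":0,"hand":0.28},{"x":0.0229,"y":0.001,"z":0.0161,"wx":0,"wy":0,"wz":0,"hand":0.28},{"x":0.0262,"y":0.001,"z":0.0184,"wx":0,"wy":0,"wz":0,"hand":0.28}]}}

```text
time: 10.92
tool_pos: [0.4657, -0.0775, -0.0113]
tool_rot: [-3.14, -0.611, 1.422]
contact_force: [-0.7, -3.6, 0.3]
opening: 0.0257
```

>>> {"name": "move_arm", "arguments": {"deltas": [{"x":0.0033,"y":0,"z":0.0023,"wx":0,"wy":0,"wz":0,"hand":0.28},{"x":0.0066,"y":0,"z":0.0046,"wx":0,"wy":0,"wz":0,"hand":0.28},{"x":0.0098,"y":0,"z":0.0069,"wx":0,"wy":0,"wz":0,"hand":0.28},{"x":0.0131,"y":0.0005,"z":0.0092,"wx":0,"wy":0,"wz":0,"hand":0.28},{"x":0.0164,"y":0.0005,"z":0.0115,"wx":0,"wy":0,"wz":0,"hand":0.28},{"x":0.0197,"y":0.001,"z":0.0138,"wx":0,"wy":0,"wz":0,"hand":0.28},{"x":0.0229,"y":0.001,"z":0.0161,"wx":0,"wy":0,"wz":0,"hand":0.28},{"x":0.0262,"y":0.001,"z":0.0184,"wx":0,"wy":0,"wz":0,"hand":0.28}]}}

```text
time: 11.92
tool_pos: [0.4714, -0.046, -0.0113]
tool_rot: [-3.14, -0.611, 1.422]
contact_force: [-0.6, -3.7, 0.6]
opening: 0.0259
```

```bash
cat > trk.py <<'E'
from h import *
import cv2
# holder frame; cap centre by template from the first pictures
o=np.array([.5014,.1272]);X=np.array([np.cos(PSI),np.sin(PSI)]);Y=np.array([-X[1],X[0]])
def track(save=None):
    for n,(u,v) in (("top",(343.75,200.25)),("side",(313,37))):
        g=cv2.imread(f"pics/{n}0.png");r=13;u0,v0=int(u),int(v);t=g[v0-r:v0+r+1,u0-r:u0+r+1]
        im=cv2.cvtColor(viewer.read_camera(n),cv2.COLOR_RGB2BGR)
        if save: cv2.imwrite(f"pics/{save}_{n}.png",im)
        _,m,_,(a,b)=cv2.minMaxLoc(cv2.matchTemplate(im,t,cv2.TM_CCOEFF_NORMED))
        p=w(n,a+r+u-u0,b+r+v-v0,.349);d=p-o;print(n,"score",round(m,2),"cap",p.round(4),"holder",(d@X).round(4),(d@Y).round(4))
E
python3 -c "
from trk import *
track('p4');plan([.497,.100,-.012],35)"
```

```text
top score 0.88 cap [ 0.4711 -0.0191] holder -0.1492 0.0083
side score 0.66 cap [ 0.334 -0.097] holder -0.2465 0.1324
shift [0.1206 0.0041 0.0855] turn [-0.11 -0.04 -0.03] pos [ 0.4712 -0.0456 -0.0112] F [-0.03 -0.59  0.39] t 12.025
```

```bash
python3 -c "
import cv2,numpy as np
a=cv2.imread('pics/p4_top.png')[110:260,165:335];b=cv2.imread('pics/p4_side.png')[60:300,130:390]
a=cv2.resize(a,(680,600))[:, :440] if 0 else cv2.resize(a,(425,375));b=cv2.resize(b,(370,342))
c=np.zeros((375,795,3),np.uint8);c[:375,:425]=a;c[:342,425:]=b;cv2.imwrite('pics/p4.png',c)"
```

```text
(no output)
```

View pics/p4.png

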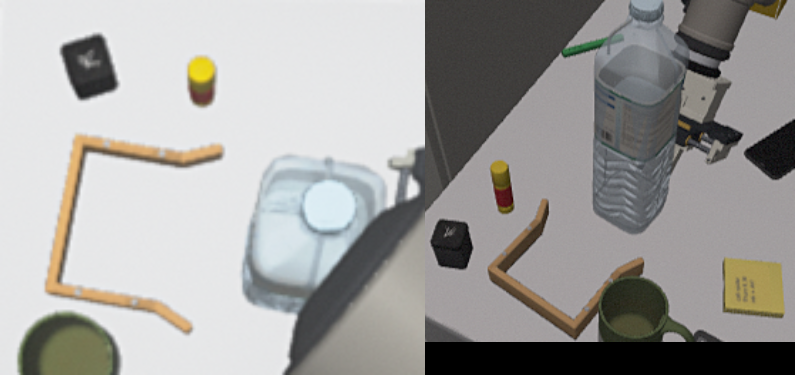

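The bottle is upright, square to the holder and lined up with the opening, and the other objects haven't moved. I'll keep pushing.

>>> {"name": "move_arm", "arguments": {"deltas": [{"x":0.0033,"y":0,"z":0.0023,"wx":0,"wy":0,"wz":0,"hand":0.28},{"x":0.0066,"y":0.0005,"z":0.0046,"wx":0,"wy":0,"wz":0,"hand":0.28},{"x":0.0098,"y":0.0005,"z":0.0069,"wx":0,"wy":0,"wz":0,"hand":0.28},{"x":0.0131,"y":0.001,"z":0.0092,"wx":0,"wy":0,"wz":0,"hand":0.28},{"x":0.0164,"y":0.001,"z":0.0115,"wx":0,"wy":0,"wz":0,"hand":0.28},{"x":0.0197,"y":0.0015,"z":0.0138,"wx":0,"wy":0,"wz":0,"hand":0.28},{"x":0.0229,"y":0.0015,"z":0.0161,"wx":0,"wy":0,"wz":0,"hand":0.28},{"x":0.0262,"y":0.0015,"z":0.0184,"wx":0,"wy":0,"wz":0,"hand":0.28}]}}

```text
time: 13.02
tool_pos: [0.4776, -0.0146, -0.0113]
tool_rot: [-3.14, -0.611, 1.422]
contact_force: [-0.7, -4.2, 1.0]
opening: 0.0258
```

>>> {"name": "move_arm", "arguments": {"deltas": [{"x":0.0033,"y":0,"z":0.0023,"wx":0,"wy":0,"wz":0,"hand":0.28},{"x":0.0066,"y":0.0005,"z":0.0046,"wx":0,"wy":0,"wz":0,"hand":0.28},{"x":0.0098,"y":0.0005,"z":0.0069,"wx":0,"wy":0,"wz":0,"hand":0.28},{"x":0.0131,"y":0.001,"z":0.0092,"wx":0,"wy":0,"wz":0,"hand":0.28},{"x":0.0164,"y":0.001,"z":0.0115,"wx":0,"wy":0,"wz":0,"hand":0.28},{"x":0.0197,"y":0.0015,"z":0.0138,"wx":0,"wy":0,"wz":0,"hand":0.28},{"x":0.0229,"y":0.0015,"z":0.0161,"wx":0,"wy":0,"wz":0,"hand":0.28},{"x":0.0262,"y":0.0015,"z":0.0184,"wx":0,"wy":0,"wz":0,"hand":0.28}]}}

```text
time: 14.02
tool_pos: [0.4839, 0.0169, -0.0114]
tool_rot: [-3.14, -0.611, 1.422]
contact_force: [-0.5, -4.3, 1.0]
opening: 0.0257
```

```bash
python3 -c "
from trk import *
track('p5');plan([.498,.1054,-.012],35)"
```

```text
top score 0.79 cap [0.4842 0.0438] holder -0.085 0.0047
side score 0.59 cap [ 0.4913 -0.0424] holder -0.1692 -0.0151
shift [0.0727 0.0012 0.0518] turn [-0.11 -0.03 -0.03] pos [ 0.4837  0.0173 -0.0113] F [-0.4  -1.   -0.99] t 14.125
```

Top tracking works: centre at x = -85 mm, y = +5 mm in the holder frame. The side template match is poor, so I'm ignoring it. About 91 mm remains to the wall.

>>> {"name": "move_arm", "arguments": {"deltas": [{"x":0.0033,"y":0,"z":0.0023,"wx":0,"wy":0,"wz":0,"hand":0.28},{"x":0.0066,"y":0,"z":0.0046,"wx":0,"wy":0,"wz":0,"hand":0.28},{"x":0.0098,"y":0,"z":0.0069,"wx":0,"wy":0,"wz":0,"hand":0.28},{"x":0.0131,"y":0.0005,"z":0.0092,"wx":0,"wy":0,"wz":0,"hand":0.28},{"x":0.0164,"y":0.0005,"z":0.0115,"wx":0,"wy":0,"wz":0,"hand":0.28},{"x":0.0197,"y":0.001,"z":0.0138,"wx":0,"wy":0,"wz":0,"hand":0.28},{"x":0.0229,"y":0.001,"z":0.0161,"wx":0,"wy":0,"wz":0,"hand":0.28},{"x":0.0262,"y":0.001,"z":0.0184,"wx":0,"wy":0,"wz":0,"hand":0.28}]}}

```text
time: 15.12
tool_pos: [0.4896, 0.0484, -0.0114]
tool_rot: [-3.14, -0.611, 1.422]
contact_force: [0.0, -4.8, 0.7]
opening: 0.0259
```

>>> {"name": "move_arm", "arguments": {"deltas": [{"x":0.0033,"y":0,"z":0.0023,"wx":0,"wy":0,"wz":0,"hand":0.28},{"x":0.0066,"y":0,"z":0.0046,"wx":0,"wy":0,"wz":0,"hand":0.28},{"x":0.0098,"y":0,"z":0.0069,"wx":0,"wy":0,"wz":0,"hand":0.28},{"x":0.0131,"y":0.0005,"z":0.0092,"wx":0,"wy":0,"wz":0,"hand":0.28},{"x":0.0164,"y":0.0005,"z":0.0115,"wx":0,"wy":0,"wz":0,"hand":0.28},{"x":0.0197,"y":0.0005,"z":0.0138,"wx":0,"wy":0,"wz":0,"hand":0.28},{"x":0.0229,"y":0.0005,"z":0.0161,"wx":0,"wy":0,"wz":0,"hand":0.28},{"x":0.0262,"y":0.0005,"z":0.0184,"wx":0,"wy":0,"wz":0,"hand":0.28}]}}

```text
time: 16.12
tool_pos: [0.4948, 0.08, -0.0114]
tool_rot: [-3.14, -0.611, 1.422]
contact_force: [-0.2, -4.5, 2.2]
opening: 0.0255
```

```bash
python3 -c "
from trk import *
track('p6');plan([.498,.1054,-.012],35)
import cv2,numpy as np
a=cv2.imread('pics/p6_top.png')[110:260,165:335];b=cv2.imread('pics/p6_side.png')[60:300,130:390]
a=cv2.resize(a,(425,375));b=cv2.resize(b,(370,342))
c=np.zeros((375,795,3),np.uint8);c[:375,:425]=a;c[:342,425:]=b;cv2.imwrite('pics/p6.png',c)"
```

```text
top score 0.79 cap [0.4941 0.1069] holder -0.0211 0.0043
side score 0.63 cap [0.4967 0.106 ] holder -0.0217 0.0015
shift [ 0.0204 -0.0003  0.015 ] turn [-0.11 -0.03 -0.03] pos [ 0.4946  0.0803 -0.0114] F [-0.29 -1.27  0.57] t 16.225
```

View pics/p6.png

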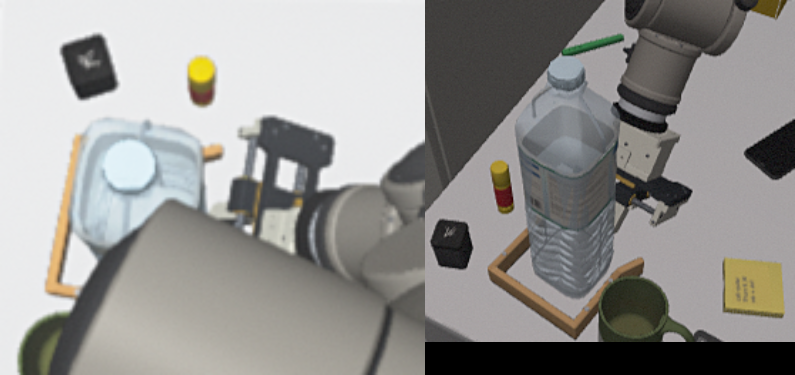

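The bottle is inside the walls, upright, about 25 mm from the back wall. I'll finish gently.

>>> {"name": "move_arm", "arguments": {"deltas": [{"x":0.0033,"y":0,"z":0.0023,"wx":0,"wy":0,"wz":0,"hand":0.28},{"x":0.0066,"y":0,"z":0.0046,"wx":0,"wy":0,"wz":0,"hand":0.28},{"x":0.009,"y":0,"z":0.0063,"wx":0,"wy":0,"wz":0,"hand":0.28},{"x":0.0115,"y":0,"z":0.008,"wx":0,"wy":0,"wz":0,"hand":0.28},{"x":0.0131,"y":0,"z":0.0092,"wx":0,"wy":0,"wz":0,"hand":0.28},{"x":0.0147,"y":0,"z":0.0103,"wx":0,"wy":0,"wz":0,"hand":0.28},{"x":0.0164,"y":0,"z":0.0115,"wx":0,"wy":0,"wz":0,"hand":0.28}]}}

```text
time: 17.1
tool_pos: [0.4977, 0.0996, -0.0115]
tool_rot: [-3.14, -0.611, 1.422]
contact_force: [-0.1, -3.7, 2.4]
opening: 0.0255
```

>>> {"name": "move_arm", "arguments": {"deltas": [{"x":0.0012,"y":0,"z":0.0009,"wx":0,"wy":0,"wz":0,"hand":0.28},{"x":0.0025,"y":0,"z":0.0017,"wx":0,"wy":0,"wz":0,"hand":0.28}]}}

```text
time: 17.35
tool_pos: [0.4981, 0.1026, -0.0115]
tool_rot: [-3.14, -0.611, 1.422]
contact_force: [-0.0, -3.4, 0.7]
opening: 0.0254
```

```bash
python3 -c "
from trk import *
track('p7');plan([.498,.1054,-.012],35)"
```

```text
top score 0.78 cap [0.4984 0.1307] holder 0.003 0.0035
side score 0.6 cap [0.4509 0.207 ] holder 0.0715 0.0618
shift [ 0.0018 -0.0004  0.002 ] turn [-0.09 -0.01 -0.03] pos [ 0.4981  0.1028 -0.0114] F [-0.78 -3.79  1.13] t 17.45
```

>>> {"name": "move_arm", "arguments": {"deltas": [{"x":0.0008,"y":0,"z":0.0006,"wx":0,"wy":0,"wz":0,"hand":0.28},{"x":0.0016,"y":0,"z":0.0011,"wx":0,"wy":0,"wz":0,"hand":0.28}]}}

```text
time: 17.7
tool_pos: [0.4984, 0.1045, -0.0114]
tool_rot: [-3.14, -0.611, 1.422]
contact_force: [0.5, -3.2, 1.2]
opening: 0.0262
```

>>> {"name": "move_arm", "arguments": {"deltas": [{"x":0.0008,"y":0,"z":0.0006,"wx":0,"wy":0,"wz":0,"hand":0.28}]}}

```text
time: 17.82
tool_pos: [0.4985, 0.1055, -0.0114]
tool_rot: [-3.14, -0.611, 1.422]
contact_force: [-0.7, -4.2, 1.8]
opening: 0.0255
```

>>> {"name": "move_arm", "arguments": {"deltas": [{"x":0.0008,"y":0,"z":0.0006,"wx":0,"wy":0,"wz":0,"hand":0.28}]}}

```text
time: 17.95
tool_pos: [0.4987, 0.1065, -0.0115]
tool_rot: [-3.14, -0.611, 1.422]
contact_force: [0.2, -3.9, 2.4]
opening: 0.0254
```

>>> {"name": "move_arm", "arguments": {"deltas": [{"x":0.0008,"y":0,"z":0.0006,"wx":0,"wy":0,"wz":0,"hand":0.28}]}}

```text
time: 18.08
tool_pos: [0.4988, 0.1075, -0.0115]
tool_rot: [-3.14, -0.611, 1.422]
contact_force: [-0.7, -4.0, 1.8]
opening: 0.0258
```

```bash
python3 -c "
from trk import *
track('p8');plan([.498,.1054,-.012],35)"
```

```text
top score 0.78 cap [0.4983 0.1354] holder 0.0077 0.0043
side score 0.61 cap [0.4514 0.2108] holder 0.0753 0.0618
shift [-0.0022 -0.0005 -0.0009] turn [-0.08 -0.01 -0.03] pos [ 0.4988  0.1076 -0.0115] F [-0.73 -2.61  2.14] t 18.175
```

>>> {"name": "move_arm", "arguments": {"deltas": [{"x":0.0008,"y":0,"z":0.0006,"wx":0,"wy":0,"wz":0,"hand":0.28}]}}

```text
time: 18.3
tool_pos: [0.499, 0.1084, -0.0115]
tool_rot: [-3.14, -0.611, 1.422]
contact_force: [-0.1, -4.6, 2.1]
opening: 0.0257
```

>>> {"name": "move_arm", "arguments": {"deltas": [{"x":0.0008,"y":0,"z":0.0006,"wx":0,"wy":0,"wz":0,"hand":0.28}]}}

```text
time: 18.42
tool_pos: [0.4992, 0.1094, -0.0116]
tool_rot: [-3.14, -0.611, 1.422]
contact_force: [-1.5, -3.1, 2.7]
opening: 0.0257
```

>>> {"name": "move_arm", "arguments": {"deltas": [{"x":0.0008,"y":0,"z":0.0006,"wx":0,"wy":0,"wz":0,"hand":0.28}]}}

```text
time: 18.55
tool_pos: [0.4993, 0.1104, -0.0116]
tool_rot: [-3.14, -0.611, 1.422]
contact_force: [-0.4, -4.4, 2.9]
opening: 0.0256
```

>>> {"name": "move_arm", "arguments": {"deltas": [{"x":0.0008,"y":0,"z":0.0006,"wx":0,"wy":0,"wz":0,"hand":0.28}]}}

```text
time: 18.68
tool_pos: [0.4995, 0.1113, -0.0116]
tool_rot: [-3.14, -0.611, 1.422]
contact_force: [-1.3, -7.3, 5.1]
opening: 0.0256
```

```bash
python3 -c "
from trk import *
track('p9');plan([.498,.1054,-.012],35)
import cv2,numpy as np
a=cv2.imread('pics/p9_top.png')[120:250,170:300];b=cv2.imread('pics/p9_side.png')[60:310,140:350]
a=cv2.resize(a,(390,390));b=cv2.resize(b,(403,480),interpolation=cv2.INTER_CUBIC)
c=np.zeros((480,795,3),np.uint8);c[:390,:390]=a;c[:480,392:]=b;cv2.imwrite('pics/p9.png',c)"
```

```text
top score 0.75 cap [0.4998 0.1386] holder 0.011 0.0032
side score 0.62 cap [0.4516 0.2126] holder 0.0771 0.0618
shift [-0.0051 -0.0006 -0.0031] turn [-0.07  0.02 -0.02] pos [ 0.4995  0.1112 -0.0116] F [-2.47 -6.1   3.78] t 18.775
```

View pics/p9.png

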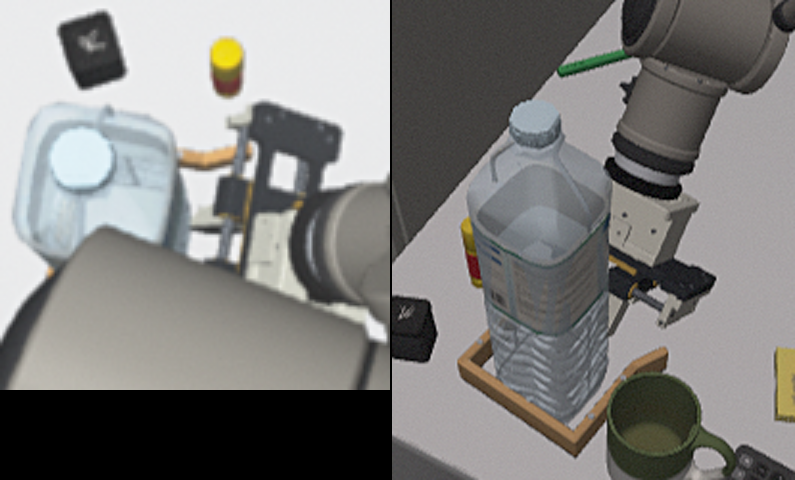

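The bottle is upright against the back wall at side crop (535,390), and the force rose from 4 to 7 N. I'll nudge 1 mm more to confirm, then back away.

>>> {"name": "move_arm", "arguments": {"deltas": [{"x":0.0008,"y":0,"z":0.0006,"wx":0,"wy":0,"wz":0,"hand":0.28}]}}

```text
time: 18.9
tool_pos: [0.4996, 0.1116, -0.0117]
tool_rot: [-3.141, -0.61, 1.422]
contact_force: [-5.6, -14.0, 7.2]
opening: 0.0255
```

```bash
python3 -c "
from trk import *
track('p10')"
```

```text
top score 0.75 cap [0.4998 0.1386] holder 0.011 0.0032
side score 0.61 cap [0.4516 0.2126] holder 0.0771 0.0618
```

The force went to 14 N with no further motion, so the bottle is against the back wall. Withdrawing straight back.

>>> {"name": "move_arm", "arguments": {"deltas": [{"x":-0.0016,"y":0,"z":-0.0011,"wx":0,"wy":0,"wz":0,"hand":0.28},{"x":-0.0041,"y":0,"z":-0.0029,"wx":0,"wy":0,"wz":0,"hand":0.28},{"x":-0.0082,"y":0,"z":-0.0057,"wx":0,"wy":0,"wz":0,"hand":0.28},{"x":-0.0164,"y":0,"z":-0.0115,"wx":0,"wy":0,"wz":0,"hand":0.28},{"x":-0.0287,"y":0,"z":-0.0201,"wx":0,"wy":0,"wz":0,"hand":0.28},{"x":-0.0492,"y":0,"z":-0.0344,"wx":0,"wy":0,"wz":0,"hand":0.28},{"x":-0.0737,"y":0,"z":-0.0516,"wx":0,"wy":0,"wz":0,"hand":0.28},{"x":-0.0983,"y":0,"z":-0.0688,"wx":0,"wy":0,"wz":0,"hand":0.28}]}}

```text
time: 20.0
tool_pos: [0.4815, -0.0081, -0.0117]
tool_rot: [-3.14, -0.611, 1.421]
contact_force: [0.3, -0.1, -0.4]
opening: 0.0259
```

>>> {"name": "move_arm", "arguments": {"deltas": [{"x":-0.0246,"y":0,"z":-0.025,"wx":0,"wy":0,"wz":0,"hand":0.28},{"x":-0.04,"y":0,"z":-0.06,"wx":0,"wy":0,"wz":0,"hand":0.28},{"x":-0.05,"y":0,"z":-0.08,"wx":0,"wy":0,"wz":0,"hand":0.28},{"x":-0.05,"y":0,"z":-0.08,"wx":0,"wy":0,"wz":0,"hand":0.28}]}}

```text
time: 20.5
tool_pos: [0.4694, -0.0945, 0.0255]
tool_rot: [3.141, -0.61, 1.42]
contact_force: [-0.4, 1.5, -0.5]
opening: 0.0258
```

```bash
python3 -c "
from trk import *
track('p11');s=monitor.observe();print(s['time'],s['tool_pos'],s['contact_force'])
import cv2,numpy as np
a=cv2.imread('pics/p11_top.png')[110:260,165:335];b=cv2.imread('pics/p11_side.png')[90:310,130:340]
a=cv2.resize(a,(425,375));b=cv2.resize(b,(370,388))
c=np.zeros((388,795,3),np.uint8);c[:375,:425]=a;c[:388,425:]=b;cv2.imwrite('pics/p11.png',c)"
```

```text
top score 0.76 cap [0.4998 0.1386] holder 0.011 0.0032
side score 0.62 cap [0.4509 0.2139] holder 0.0783 0.0628
20.6 [ 0.46864643 -0.09197837  0.02481409] [ 0.40568677 -0.33159568 -0.12136071]
```

```bash
python3 -c "
import cv2
for n,L in (('top',dict(glue=(246,140,12),clips=(201,136,14),mug=(190,255,22))),('side',dict(glue=(184,190,15),clips=(149,230,16),mug=(275,285,25)))):
  g=cv2.imread(f'pics/{n}0.png');h=cv2.imread(f'pics/p11_{n}.png')
  for k,(u,v,r) in L.items():
    _,m,_,(a,b)=cv2.minMaxLoc(cv2.matchTemplate(h[v-r-10:v+r+11,u-r-10:u+r+11],g[v-r:v+r+1,u-r:u+r+1],cv2.TM_CCOEFF_NORMED));print(n,k,round(m,2),a-10,b-10)
from cell import robot; print(robot.hand_in())"
```

```text
top glue 1.0 0 0
top clips 1.0 0 0
top mug 1.0 0 0
side glue 0.62 0 0
side clips 1.0 0 0
side mug 0.99 0 0
the job is handed in; nothing more can be done
None
```

The water bottle is in the holder, upright against the back wall. The hand is well clear, and I handed the job in at about 20.6 s of the 56 s allowed.

**What I did:** I came down behind the bottle with the gripper tilted 35° and slid it about 0.23 m at roughly 30 mm/s, with a push of 3–5 N. I kept pushing until the back wall stopped it: the force rose to 14 N with no more movement. Then I withdrew straight back.

**First touch too high:** The pictures put the real fingertips about 39 mm short of the reported TCP. Because of that, my first light touch (3 N, about 2 mm of movement) was roughly 55 mm up the bottle. I backed off, lowered the hand and did the whole push at about 25 mm height.

**Last checks:**
- **Bottle:** the cap position was the same before and after the hand left, about 3 mm off the holder's centre line. My estimate puts the bottle at x = +11 mm, against the expected 0 to +7 mm. I put that down to a few mm of error in locating the holder.
- **Other objects:** image matching showed no shift in the mug, glue stick or clip box. The side-view match for the glue stick was weak because the bottle now partly hides it.
- **Not confirmed:** side-camera tracking of the cap was unreliable, so I ignored it. I had used all 12 pictures, so I could not view the final scene. The last picture, just before wall contact was confirmed, showed the bottle upright in the holder.

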